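# Pack the craft van's baubles for the road

### The job

We are packing up the craft van for the road. Lift the wooden ornament off the swing-out hook and put it in the wire basket, and then fold the emptied hook flat against its board. Set every glass bauble on the counter into a dimple of its own in the grey travel tray: they are fragile, so hold them lightly and lower them gently, and leave the other goods where they are.

Things in the scene. Friction and masses are not known exactly. Their poses are not given: they have to be found in the camera images.
- tray: Fixed grey felt travel tray 190 (x) x 300 (y) x 30 mm high with 2 x 3 round dimples 38 mm across and 20 mm deep, 90 mm apart along x and 100 mm along y; origin at the centre of its underside. A bauble, being wider than the dimple, sits on its rim and sinks 7 mm into it. Any dimple may be used.
- seat0 (a point): Point where the centre of a bauble's ball lies when it sits in dimple 0 of the tray (20.6 mm above the tray's top face)
- seat1 (a point): Point where the centre of a bauble's ball lies when it sits in dimple 1 of the tray (20.6 mm above the tray's top face)
- seat2 (a point): Point where the centre of a bauble's ball lies when it sits in dimple 2 of the tray (20.6 mm above the tray's top face)
- seat3 (a point): Point where the centre of a bauble's ball lies when it sits in dimple 3 of the tray (20.6 mm above the tray's top face)
- seat4 (a point): Point where the centre of a bauble's ball lies when it sits in dimple 4 of the tray (20.6 mm above the tray's top face)
- seat5 (a point): Point where the centre of a bauble's ball lies when it sits in dimple 5 of the tray (20.6 mm above the tray's top face)
- bauble_red: Loose red glass bauble (may be absent, then None): ball 56 mm across on a small flat weighted foot (26 mm across), brass cap on top, 66 mm high, 40 to 85 g; origin at the ball centre, 29.5 mm above the foot underside; z up through the cap. Fragile: breaks if the fingers press on it with over 30 N in all, or if set on the tray with over 12 N.
- bauble_green: Loose green glass bauble (may be absent, then None): ball 56 mm across on a small flat weighted foot (26 mm across), brass cap on top, 66 mm high, 40 to 85 g; origin at the ball centre, 29.5 mm above the foot underside; z up through the cap. Fragile: breaks if the fingers press on it with over 30 N in all, or if set on the tray with over 12 N.
- bauble_blue: Loose blue glass bauble (may be absent, then None): ball 56 mm across on a small flat weighted foot (26 mm across), brass cap on top, 66 mm high, 40 to 85 g; origin at the ball centre, 29.5 mm above the foot underside; z up through the cap. Fragile: breaks if the fingers press on it with over 30 N in all, or if set on the tray with over 12 N.
- bauble_orange: Loose orange glass bauble (may be absent, then None): ball 56 mm across on a small flat weighted foot (26 mm across), brass cap on top, 66 mm high, 40 to 85 g; origin at the ball centre, 29.5 mm above the foot underside; z up through the cap. Fragile: breaks if the fingers press on it with over 30 N in all, or if set on the tray with over 12 N.
- bauble_yellow: Loose yellow glass bauble (may be absent, then None): ball 56 mm across on a small flat weighted foot (26 mm across), brass cap on top, 66 mm high, 40 to 85 g; origin at the ball centre, 29.5 mm above the foot underside; z up through the cap. Fragile: breaks if the fingers press on it with over 30 N in all, or if set on the tray with over 12 N.
- bauble_purple: Loose purple glass bauble (may be absent, then None): ball 56 mm across on a small flat weighted foot (26 mm across), brass cap on top, 66 mm high, 40 to 85 g; origin at the ball centre, 29.5 mm above the foot underside; z up through the cap. Fragile: breaks if the fingers press on it with over 30 N in all, or if set on the tray with over 12 N.
- ornament: Loose plywood ornament with a red star, on the hook: 12 mm thick (its x), 64 mm wide (y), 125 mm high (z), 40 to 85 g; origin on its mid-plane, 60 mm above its lower edge. An eye 30 mm wide runs through it along x from 5 mm below to 35 mm above the origin; the solid band above the eye, from 35 to 65 mm above the origin, rests on the hook's arm and can be pinched from above.
- basket: Fixed open wire basket 180 (x) x 150 (y) x 80 mm high, walls and floor 4 mm; origin at the centre of its underside
- hook_board: Fixed upright wooden stand 18 mm thick (x), 220 wide (y), 205 high: a board 45 mm high on two posts, that carries the hook on its face towards the robot (-x); origin at the centre of its underside
- hook_hinge (a point): Hinge of the hook, on its vertical axis, at the height of the arm's centre line (190 mm above the counter), 24 mm in front of the board's mid-plane and 60 mm to the -y side of its centre. Does not move. The arm is a round white bar 12 mm thick that ends 118 mm from this axis; its outermost 6 mm turn up by 10 mm to keep things from sliding off.
- hook_arm (a joint): Angle of the hook's arm, rad: 0 = swung out, standing straight out of the board towards its -x; 1.57 = folded flat along the board, pointing to the board's +y. It swings level about the vertical hinge, with light friction (about 0.5 N at its end), and stays where it is left.
- tape_teal: Loose bystander: roll of blue tape lying flat, 64 mm across, 30 high; origin at the centre of its underside
- tape_pink: Loose bystander: roll of terracotta tape lying flat, 68 mm across, 28 high; origin at the centre of its underside
- tape_kraft: Loose bystander: roll of brown tape lying flat, 70 mm across, 40 high; origin at the centre of its underside
- twine: Loose bystander: cream spool of twine, 60 mm across, 78 high; origin at the centre of its underside
- candle_jar: Loose bystander: glass candle jar with wooden cap, 68 mm across, 80 high; origin at the centre of its underside
- gift_box: Loose bystander: green gift box 90 x 70 x 50 mm; origin at the centre of its underside
Mind the look-alikes: they are no part of the job. There is more than one size of the bauble_purple; the one meant has the size given above.

How it is judged (in metres and radians):
On the way, in this order (a step that is already met when the one before it is completed fails the run):
1. the ornament is off the hook and lies released in the basket (x of ornament in the frame of basket between -0.085 and 0.085 m and y of ornament in the frame of basket between -0.07 and 0.07 m and z of ornament in the frame of basket below 0.085 m and contact force between ornament and the fingers below 0.05 N), for 0.2 s.
2. the emptied hook is folded flat against its board (value of joint hook_arm above 1.4 rad), for 0.2 s.
At the end, for the whole second after the job is handed in: The ornament rests released in the basket, the hook is folded (joint above 1.4 rad), and every bauble present rests in a dimple of its own with the centre of its ball within 9 mm of the seat point (all of step 1 and linear speed of each of ornament, bauble_red, bauble_green, bauble_blue, bauble_orange, bauble_yellow, bauble_purple below 0.03 m/s and value of joint hook_arm above 1.4 rad and (distance between bauble_red and seat0 below 0.009 m or distance between bauble_red and seat1 below 0.009 m or distance between bauble_red and seat2 below 0.009 m or distance between bauble_red and seat3 below 0.009 m or distance between bauble_red and seat4 below 0.009 m or distance between bauble_red and seat5 below 0.009 m) and (distance between bauble_green and seat0 below 0.009 m or distance between bauble_green and seat1 below 0.009 m or distance between bauble_green and seat2 below 0.009 m or distance between bauble_green and seat3 below 0.009 m or distance between bauble_green and seat4 below 0.009 m or distance between bauble_green and seat5 below 0.009 m) and (distance between bauble_blue and seat0 below 0.009 m or distance between bauble_blue and seat1 below 0.009 m or distance between bauble_blue and seat2 below 0.009 m or distance between bauble_blue and seat3 below 0.009 m or distance between bauble_blue and seat4 below 0.009 m or distance between bauble_blue and seat5 below 0.009 m) and (distance between bauble_orange and seat0 below 0.009 m or distance between bauble_orange and seat1 below 0.009 m or distance between bauble_orange and seat2 below 0.009 m or distance between bauble_orange and seat3 below 0.009 m or distance between bauble_orange and seat4 below 0.009 m or distance between bauble_orange and seat5 below 0.009 m) and (distance between bauble_yellow and seat0 below 0.009 m or distance between bauble_yellow and seat1 below 0.009 m or distance between bauble_yellow and seat2 below 0.009 m or distance between bauble_yellow and seat3 below 0.009 m or distance between bauble_yellow and seat4 below 0.009 m or distance between bauble_yellow and seat5 below 0.009 m) and (distance between bauble_purple and seat0 below 0.009 m or distance between bauble_purple and seat1 below 0.009 m or distance between bauble_purple and seat2 below 0.009 m or distance between bauble_purple and seat3 below 0.009 m or distance between bauble_purple and seat4 below 0.009 m or distance between bauble_purple and seat5 below 0.009 m)); the robot touches nothing.
It fails at once if a bauble was squeezed by the fingers with more than 30 N in all (contact force between any of bauble_red, bauble_green, bauble_blue, bauble_orange, bauble_yellow, bauble_purple and the fingers above 30 N).
It fails at once if a bauble was set or pressed on the tray with more than 12 N (contact force between any of bauble_red, bauble_green, bauble_blue, bauble_orange, bauble_yellow, bauble_purple and tray above 12 N).
It fails at once if another article was shifted by more than 40 mm (distance of any of tape_teal, tape_pink, tape_kraft, twine, candle_jar, gift_box from where it was at the start of the episode above 0.04 m).
Of bauble_red, bauble_green, bauble_blue, bauble_orange, bauble_yellow, bauble_purple only 4 to 6 are there at a start; the rules pass over those that are not, and their reading is None.
At some moment in a run one of bauble_red, bauble_green, bauble_blue, bauble_orange, bauble_yellow, bauble_purple may be knocked a few centimetres aside while the robot is not near it.
It also fails if it takes over 210 s, if anything falls off the work surface, if the arm or the gripper's body presses on something with over 40 N, if the wrist force passes 120 N, or if a joint passes its speed limit or range.

### The arm

A 6-joint arm with a two-finger parallel gripper is mounted at the origin on the work surface. World frame = base frame: x ahead of the robot, y to its left, z up, the work surface at z = 0. Lengths are in mm, angles in rad, forces in N, time in s.
With the tool pointing down it reaches from about 300 to 775 mm from the base axis. Payload 14.6 kg.
Tool frame: the origin (TCP) lies at the very end of the fingers, on their centre line; the grasp point (between the pads) lies 19 mm behind it (manip.grip_point_offset is the distance from the TCP to the grasp point, in mm); z points along the fingers, y is the line along which they close (so a half turn about z gives the same grasp; the last joint's range is limited). The gripper opens to 94 mm and grips with 3 to 60 N. Pads are 16 mm wide; open, the fingers measure 119 mm over their backs; the gripper's body (75 mm by 177 mm) begins 78 mm behind the grasp point.
Start: joints at [1.073, 0.3, 1.521, -0, 1.321, -0.067], TCP at [229.675, 499.739, 205.446] pointing down, gripper open.
Joint ranges: [-3.03, 3.03], [-0.79, 2.21], [0.23, 2.52], [-1.04, 4.18], [0, 3.07], [-2.55, 2.55]. Speed limits (rad/s): [2.22, 2.22, 2.57, 3.14, 3.14, 3.14].

### API

Orientations are given as [roll, pitch, yaw] about the fixed x, y, z axes, in that order (R = Rz(yaw) Ry(pitch) Rx(roll)).
In Python, from cell import telemetry, eyes, manip gives the robot as it stands.
- The arm moves only by the tool play_rows, never from a script. Its arguments are lists of equal length, an entry for each row: "translation": the shift along the world's x, y, z in m, a list of three; "yaw": the turn about the world's z in rad. A call has 1 to 12 rows; each row is the pose to reach, as a shift and turn from the pose commanded when the call began; what a row does not reach only later rows make up. A row lasts 1/8 s, in which the tool goes at most 62.5 mm and 10.7 degrees, less where a joint would pass 70% of its speed; a pose out of reach is approached as far as the arm can. A call with a gripper value outside its range is refused whole. "hand" is the opening, from 0 (shut) to 1 (fully open), set as the call begins (left out, the last holds). The fingers move at their own pace and stop on an object; "force" is the grip in N (left out, the last holds). Time passes only in rows, so rows that repeat a pose let the fingers close. It gives the time, the measured TCP pose, the force, the opening and the grip force at its end, in the units of the state.
- telemetry.read_state(): the state, without advancing time (a new reading comes with each control period).
- eyes.camera(name): name is "side" or "top"; returns a dict with "pixels" (480x640x3 uint8, red, green, blue), "fx", "fy", "cx", "cy" (pixels), "dist_coeffs" ([k1, k2, p1, p2, k3] as OpenCV has them; the pictures are not rectified), "cam_to_world" (4x4, takes a point from camera to world coordinates). Camera axes: x right, y up, looking along -z (the intrinsics and any distortion apply to the point x, -y, -z); pixel columns grow to the right and rows downward; lengths in mm; the calibration is good to about 2 mm. A picture is of the moment at which its call begins. There is no depth.
- manip.sign_off(): hands the job in; it is judged then, once.
The state is a dict: "clock": time; "joints": joint angles; "qd": joint speeds; "effort": joint torques, N m; "eef_pos": TCP position; "eef_rot": TCP orientation; "wrist_force": force on the tool from outside, world axes, zero at the start; "moment": the same for the moment, N m; "finger_gap": finger opening in mm; "finger_force": force on a finger pad.
Only numpy, scipy, OpenCV 4.12 (cv2) and the standard library are available. Lean on these libraries where they do the work, as an engineer would, in place of code of your own. Each camera call takes 0.05 s, during which the arm holds its last target. There are 200 camera calls.

## Working session

There is one attempt and no reset: what is moved stays moved. The work goes in short steps, Python scripts to look and compute and a tool call to move; the robot and the scene stay as the last step left them, time stands still between calls to the robot, and variables do not carry over. Pictures are saved under pics/ and viewed, at most 14 in all, crops included, and the job is handed in when it is done.

Besides the shell and the picture viewer there is one more tool, called after ">>>" as name(argument=value, ...) on one line, values as JSON. play_rows: Moves the arm, as the interface text tells. Its arguments: {"type":"object","properties":{"translation":{"type":"array","items":{"type":"array","items":{"type":"number"}}},"yaw":{"type":"array","items":{"type":"number"}},"hand":{"type":"number"},"force":{"type":"number"}},"required":["translation","yaw"]}

```bash
mkdir -p pics
cat > h.py <<'E'
import numpy as np, cv2
from cell import telemetry, eyes, manip
def cam(n,save=None):
    c=eyes.camera(n)
    if save: cv2.imwrite('pics/'+save,c['pixels'][:,:,::-1])
    return c
def K(c): return np.array([[c['fx'],0,c['cx']],[0,c['fy'],c['cy']],[0,0,1.]])
def ray(c,u,v):
    p=cv2.undistortPoints(np.array([[[u,v]]],float),K(c),np.array(c['dist_coeffs'],float))[0,0]
    T=np.array(c['cam_to_world']); d=T[:3,:3]@np.array([p[0],-p[1],-1]); return T[:3,3],d/np.linalg.norm(d)
def onz(c,u,v,z):
    o,d=ray(c,u,v); return o+d*(z-o[2])/d[2]
def proj(c,P):
    T=np.linalg.inv(np.array(c['cam_to_world'])); p=T[:3,:3]@np.array(P,float)+T[:3,3]
    p=np.array([[p[0],-p[1],-p[2]]]); return cv2.projectPoints(p,np.zeros(3),np.zeros(3),K(c),np.array(c['dist_coeffs'],float))[0][0,0]
def tri(a,ua,b,ub):
    o1,d1=ray(a,*ua);o2,d2=ray(b,*ub)
    s=np.linalg.lstsq(np.stack([d1,-d2],1),o2-o1,rcond=None)[0]
    p,q=o1+s[0]*d1,o2+s[1]*d2; return (p+q)/2,np.linalg.norm(p-q)
E
python3 - <<'E'
from h import *
for n in('top','side'):
    c=cam(n,n+'0.png');print(n,np.round(c['cam_to_world'],3).tolist(),c['fx'],c['dist_coeffs'])
print(telemetry.read_state())
E
```

```text
top [[-0.018, 0.991, -0.129, 313.313], [-1.0, -0.018, 0.005, 2.912], [0.003, 0.129, 0.992, 1598.5], [0.0, 0.0, 0.0, 1.0]] 612.6458841479906 [0.019255 0.       0.       0.       0.      ]
side [[-0.954, 0.146, -0.262, 160.118], [-0.299, -0.501, 0.812, 1089.588], [-0.013, 0.853, 0.521, 847.705], [0.0, 0.0, 0.0, 1.0]] 525.9804888656607 [-0.04735904  0.          0.          0.          0.        ]
{'clock': 0.1, 'joints': array([ 1.07342489e+00,  3.00436218e-01,  1.52151417e+00, -5.03842542e-06,
        1.32068105e+00, -6.65799751e-02]), 'qd': array([-0.00015662, -0.00181476, -0.00095368, -0.00022948,  0.00148355,
        0.00145697]), 'effort': array([-1.08309981e-03, -5.32653451e+01, -3.53278756e+01,  7.08542042e-02,
        2.35173589e-02, -2.73490951e-05]), 'eef_pos': array([229.55869295, 499.55027405, 204.93376145]), 'eef_rot': array([-3.14055584e+00, -6.42420145e-05,  2.71080241e+00]), 'wrist_force': array([-0.17367588, -0.4135945 ,  0.46303402]), 'moment': array([-0.01397146, -0.01974805,  0.03377633]), 'finger_force': 0.0, 'finger_gap': 93.87777919832988}
```

View pics/top0.png

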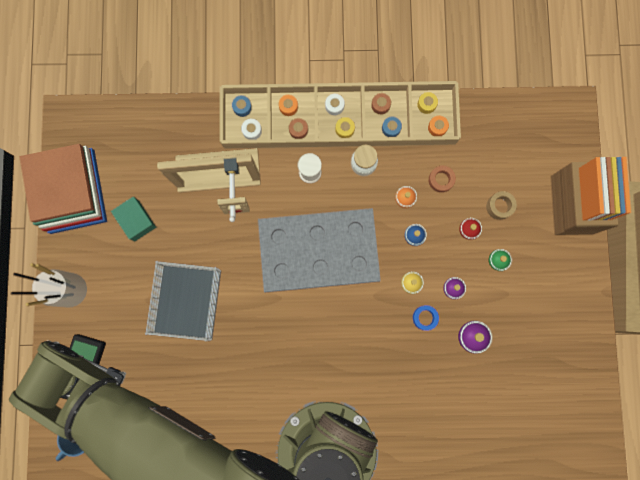

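View pics/side0.png

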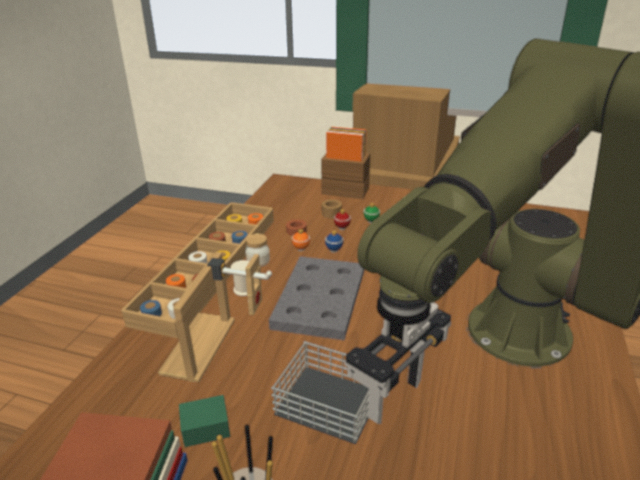

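Top view: the six baubles are at orange (406,196), blue (416,234), red (471,228), green (501,259), yellow (412,282) and purple (455,287). The large purple look-alike is at (476,337), the tray is centred near (320,250), the basket is at (184,301), and the hook arm runs (231,165)→(232,220) with the ornament at (232,205). The side view shows the ornament hanging edge-on near (253,285), with the arm tip at (266,275).

Run:
```python
import cv2,numpy as np
t=cv2.imread('pics/top0.png');s=cv2.imread('pics/side0.png')
a=cv2.resize(t[140:240,150:270],None,fx=3.3,fy=3.3,interpolation=cv2.INTER_CUBIC)
b=cv2.resize(s[220:340,180:300],None,fx=3.3,fy=3.3,interpolation=cv2.INTER_CUBIC)
d=cv2.resize(t[175:365,380:530],None,fx=1.5,fy=1.5)
H=400
im=np.zeros((600,800,3),np.uint8)
im[:a.shape[0],:a.shape[1]]=a; im[:b.shape[0],400:400+b.shape[1]]=b
e=cv2.resize(t[255:350,140:230],(0,0),fx=2,fy=2);im[400:400+e.shape[0],:e.shape[1]]=e
e=cv2.resize(t[200:300,250:390],(0,0),fx=2,fy=2);im[400:400+e.shape[0],200:200+e.shape[1]]=e
e=cv2.resize(t[180:270,385:520],(0,0),fx=2,fy=2);im[400:400+e.shape[0],500:500+e.shape[1]]=e
cv2.imwrite('pics/z0.png',im)
```

```text
(no output)
```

View pics/z0.png

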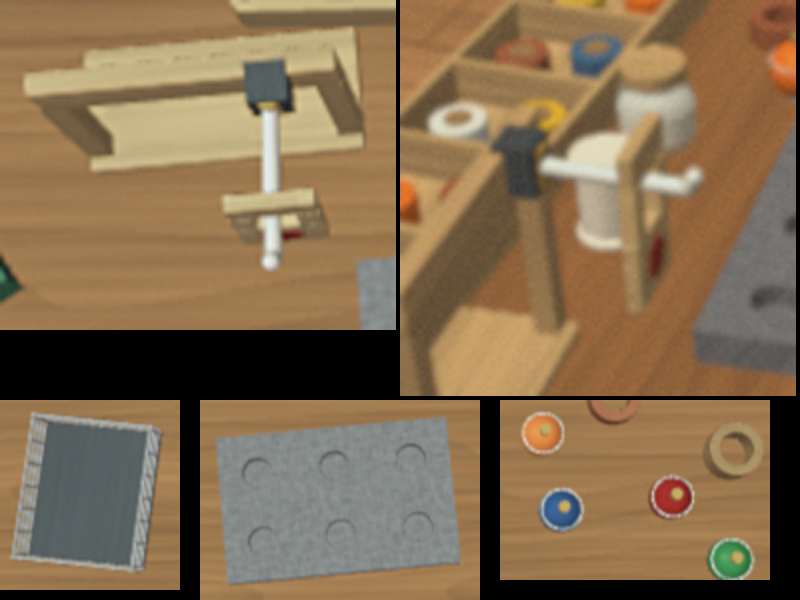

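```bash
cat > m.py <<'E'
from h import *
def balls(c,boxes,z=29.5):
    hsv=cv2.cvtColor(c['pixels'],cv2.COLOR_RGB2HSV).astype(int);out={}
    H,S,V=hsv[...,0],hsv[...,1],hsv[...,2]
    R={'red':((H>172)|(H<5))&(S>170),'orange':(H>=6)&(H<15)&(S>150)&(V>200),'yellow':(H>=19)&(H<32)&(S>130)&(V>190),'green':(H>60)&(H<90)&(S>110),'blue':(H>100)&(H<118)&(S>130),'purple':(H>130)&(H<160)&(S>100)}
    for k,m in R.items():
        n,l,st,ce=cv2.connectedComponentsWithStats(m.astype(np.uint8))
        for i in range(1,n):
            u,v=ce[i]
            if st[i,4]>60 and boxes[0]<u<boxes[1] and boxes[2]<v<boxes[3]:
                p=max(cv2.findContours((l==i).astype(np.uint8),0,1)[0],key=len)
                (a,b),r=cv2.minEnclosingCircle(p)
                out.setdefault(k,[]).append((round(a,1),round(b,1),round(r,1),st[i,4],np.round(onz(c,a,b,z)[:2],1).tolist()))
    return out
E
python3 - <<'E'
from m import *
c=cam('top');
for k,v in balls(c,(385,530,175,365)).items():print(k,v)
hsv=cv2.cvtColor(c['pixels'],cv2.COLOR_RGB2HSV)
m=((hsv[...,1]<40)&(hsv[...,2]>70)).astype(np.uint8); m[:200]=0;m[300:]=0;m[:,:250]=0;m[:,395:]=0
m=cv2.morphologyEx(m,cv2.MORPH_CLOSE,np.ones((5,5)))
cn=max(cv2.findContours(m,0,1)[0],key=cv2.contourArea)
q=np.array([onz(c,*p,30)[:2] for p in cn[:,0]],np.float32)
print('tray',cv2.minAreaRect(q))
z0=lambda x,y:(x/2+140,(y-400)/2+255)
za=lambda x,y:(x/3.3+150,y/3.3+140)
zb=lambda x,y:(x/3.3-400/3.3+180,y/3.3+220)
for p in[(33,413),(147,428),(131,568),(12,555)]:print('rim',onz(c,*z0(*p),80).round())
for p in[(160,430),(143,570)]:print('base',onz(c,*z0(*p),0).round())
zt=lambda x,y:((x-200)/2+250,(y-400)/2+200)
for p in[(257,471),(335,464),(411,457),(263,540),(341,533),(418,526)]:print('dimple',onz(c,*zt(*p),30).round(1))
print('orn top',[onz(c,*za(*p),226).round(1)[:2].tolist() for p in[(223,197),(312,190),(225,213),(314,206)]])
print('tip',onz(c,*za(270,262),203).round(1),'arm base',onz(c,*za(269,110),196).round(1))
print('board top',[onz(c,*za(*p),205).round(1)[:2].tolist() for p in[(25,80),(330,53),(28,97),(335,72)]])
s=cam('side');print('tip tri',tri(c,za(270,262),s,zb(697,176)))
E
```

```text
red [(471.0, 227.9, 8.6, np.int32(183), [558.1, -386.6])]
orange [(405.0, 196.0, 8.2, np.int32(139), [645.6, -218.6])]
yellow [(410.7, 282.4, 8.6, np.int32(190), [419.7, -225.2])]
green [(500.5, 259.2, 8.9, np.int32(200), [475.3, -458.4])]
blue [(415.3, 234.3, 8.5, np.int32(179), [544.0, -241.8]), (425.5, 317.5, 12.7, np.int32(295), [329.8, -259.5])]
purple [(454.8, 287.6, 9.0, np.int32(209), [404.4, -337.4]), (475.7, 336.7, 13.8, np.int32(496), [279.3, -384.6])]
tray ((508.8408203125, 9.703628540039062), (190.76026916503906, 299.06201171875), 4.392920017242432)
rim [480. 412.  80.]
rim [459. 271.  80.]
rim [287. 290.  80.]
rim [306. 435.  80.]
base [463. 268.   0.]
base [283. 289.   0.]
dimple [547.3 112.4  30. ]
dimple [554.6  11.4  30. ]
dimple [562.  -87.3  30. ]
dimple [457.6 105.5  30. ]
dimple [464.8   5.2  30. ]
dimple [472. -94.  30.]
orn top [[603.0, 236.7], [606.8, 175.3], [591.7, 235.3], [595.6, 174.0]]
tip [561.  207.6 203. ] arm base [671.6 209.4 196. ]
board top [[693.9, 380.0], [709.9, 165.0], [681.6, 377.7], [696.1, 161.5]]
tip tri (array([560.5511395 , 207.7918527 , 199.95248424]), np.float64(1.9638169273187227))
```

>>> play_rows(translation=[[0, 0, 0.05], [0.03, -0.02, 0.085], [0.075, -0.06, 0.085], [0.12, -0.096, 0.085], [0.165, -0.131, 0.085], [0.21, -0.167, 0.085], [0.255, -0.203, 0.085], [0.3, -0.239, 0.085], [0.345, -0.275, 0.085], [0.369, -0.294, 0.085], [0.369, -0.294, 0.085], [0.369, -0.294, 0.085]], yaw=[-0.1, -0.25, -0.4, -0.55, -0.7, -0.85, -1.0, -1.08, -1.08, -1.08, -1.08, -1.08], hand=0.38, force=15)

```text
clock: 1.7
eef_pos: [598.2, 206.3, 290.3]
eef_rot: [-3.141, -0.0, 1.631]
wrist_force: [-0.5, 0.2, -0.1]
finger_gap: 35.7
finger_force: 0.0
```

Run:
```python
from h import *
t=cam('top')['pixels'];s=cam('side')['pixels']
a=cv2.resize(t[130:250,170:290],None,fx=3.3,fy=3.3,interpolation=cv2.INTER_CUBIC)
b=cv2.resize(s[180:320,180:300],None,fx=3.3,fy=3.3,interpolation=cv2.INTER_CUBIC)
im=np.zeros((470,800,3),np.uint8);im[:a.shape[0],:396]=a;im[:b.shape[0],400:796]=b
cv2.imwrite('pics/z1.png',im[:,:,::-1])
S=telemetry.read_state();print(S['clock'],S['eef_pos'],S['eef_rot'],S['finger_gap'])
```

```text
1.8 [597.9986492  206.63774401 290.72674538] [ 3.14135366e+00 -1.37969951e-04  1.63200543e+00] 35.759552591399164
```

View pics/z1.png

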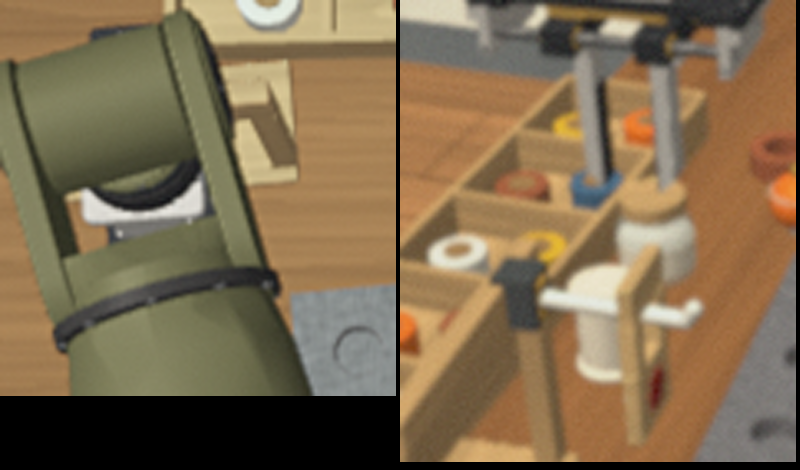

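The side view shows the open fingers straddling the ornament's plane (fingers x≈595–665, ornament at ≈645 in the crop), so I'm going down.

>>> play_rows(translation=[[0, 0, -0.03], [0, 0, -0.055], [0, 0, -0.075], [0, 0, -0.088], [0, 0, -0.088]], yaw=[0, 0, 0, 0, 0])

```text
clock: 2.42
eef_pos: [598.2, 206.1, 202.1]
eef_rot: [-3.141, 0.0, 1.631]
wrist_force: [-0.6, 1.0, 1.2]
finger_gap: 36.0
finger_force: 0.0
```

>>> play_rows(translation=[[0, 0, 0], [0, 0, 0], [0, 0, 0], [0, 0, 0], [0, 0, 0], [0, 0, 0.009], [0, 0, 0.018], [0, 0, 0.018]], yaw=[0, 0, 0, 0, 0, 0, 0, 0], hand=0, force=15)

```text
clock: 3.42
eef_pos: [598.9, 205.8, 221.4]
eef_rot: [3.14, -0.0, 1.631]
wrist_force: [-0.2, 0.8, -0.6]
finger_gap: 11.9
finger_force: 15.0
```

Run:
```python
from h import *
t=cam('top')['pixels'];s=cam('side')['pixels']
b=cv2.resize(s[180:340,180:320],None,fx=3.3,fy=3.3,interpolation=cv2.INTER_CUBIC)
cv2.imwrite('pics/z2.png',b[:,:,::-1])
```

```text
(no output)
```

View pics/z2.png

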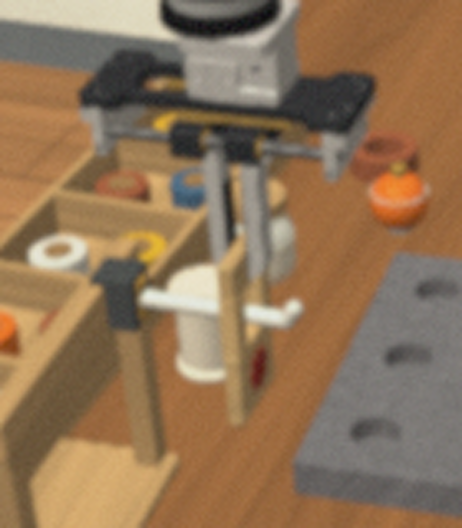

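The ornament is gripped (gap 11.9 mm) and raised with the arm clear inside its eye. I'm pulling it off and carrying it to the basket.

>>> play_rows(translation=[[-0.02, -0.001, 0], [-0.05, -0.002, 0], [-0.08, -0.003, 0], [-0.11, -0.004, 0.01], [-0.14, 0.02, 0.02], [-0.16, 0.05, 0.02], [-0.18, 0.08, 0.02], [-0.2, 0.11, 0.02], [-0.216, 0.138, 0.02], [-0.216, 0.146, 0.02], [-0.216, 0.146, 0.02]], yaw=[0, 0, 0, 0, -0.05, -0.1, -0.15, -0.18, -0.18, -0.18, -0.18])

```text
clock: 4.9
eef_pos: [383.0, 351.6, 240.1]
eef_rot: [-3.141, 0.0, 1.451]
wrist_force: [-0.3, 0.4, -0.4]
finger_gap: 12.1
finger_force: 15.0
```

>>> play_rows(translation=[[0, 0, -0.03], [0, 0, -0.06], [0, 0, -0.09], [0, 0, -0.11], [0, 0, -0.122], [0, 0, -0.13], [0, 0, -0.13]], yaw=[0, 0, 0, 0, 0, 0, 0])

```text
clock: 5.78
eef_pos: [382.8, 351.5, 110.4]
eef_rot: [-3.141, 0.0, 1.451]
wrist_force: [-0.4, -0.1, -0.4]
finger_gap: 11.9
finger_force: 15.0
```

Run:
```python
from h import *
t=cam('top')['pixels'];s=cam('side')['pixels']
b=cv2.resize(s[220:450,200:400],None,fx=2.5,fy=2.5)
cv2.imwrite('pics/z3.png',b[:,:,::-1])
```

```text
(no output)
```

View pics/z3.png

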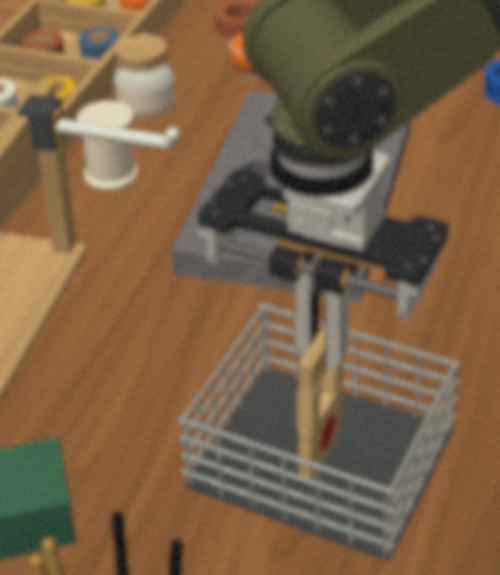

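>>> play_rows(translation=[[0, 0, -0.002], [0, 0, -0.004], [0, 0, -0.004]], yaw=[0, 0, 0])

```text
clock: 6.25
eef_pos: [382.9, 352.1, 107.1]
eef_rot: [3.141, -0.001, 1.451]
wrist_force: [-1.2, 0.7, 4.9]
finger_gap: 11.7
finger_force: 15.0
```

>>> play_rows(translation=[[0, 0, 0], [0, 0, 0], [0, 0, 0], [0, 0, 0.03], [0, 0, 0.07], [0, 0, 0.12], [0, 0, 0.15], [0, 0, 0.15]], yaw=[0, 0, 0, 0, 0, 0, 0, 0], hand=0.4)

```text
clock: 7.25
eef_pos: [383.2, 352.1, 258.4]
eef_rot: [3.139, -0.003, 1.451]
wrist_force: [-0.2, 0.1, 0.3]
finger_gap: 37.4
finger_force: 0.0
```

>>> play_rows(translation=[[0.04, -0.037, 0.02], [0.08, -0.074, 0.02], [0.12, -0.11, 0.02], [0.16, -0.147, 0.02], [0.2, -0.183, 0.02], [0.207, -0.19, 0.02], [0.207, -0.19, -0.03], [0.207, -0.19, -0.06], [0.207, -0.19, -0.074], [0.207, -0.19, -0.074]], yaw=[0, 0, 0, 0, 0, 0, 0, 0, 0, 0], hand=0)

```text
clock: 8.5
eef_pos: [589.3, 162.1, 182.0]
eef_rot: [-3.14, 0.0, 1.451]
wrist_force: [0.3, -0.7, -0.8]
finger_gap: 0.2
finger_force: 0.0
```

Run:
```python
from h import *
t=cam('top')['pixels'];s=cam('side')['pixels']
b=cv2.resize(s[180:450,170:390],None,fx=2.2,fy=2.2)
cv2.imwrite('pics/z4.png',b[:,:,::-1])
```

```text
(no output)
```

View pics/z4.png

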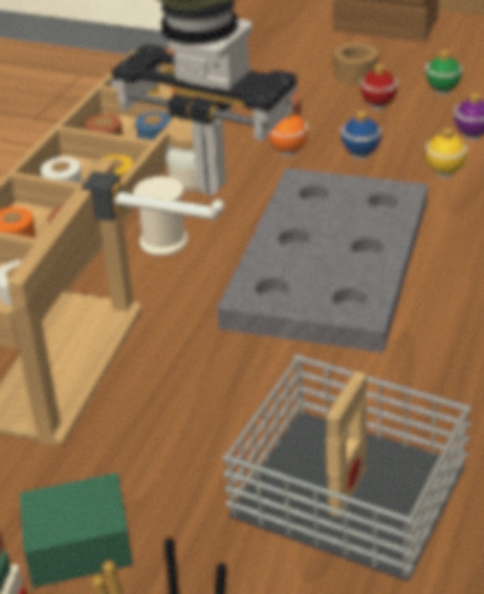

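The ornament stands released in the basket, and the finger is beside the hook arm. Now I'm folding the hook.

>>> play_rows(translation=[[0, 0.02, 0], [0, 0.035, 0], [0, 0.05, 0], [0, 0.064, 0], [0.006, 0.08, 0], [0.014, 0.096, 0], [0.025, 0.108, 0], [0.038, 0.12, 0], [0.048, 0.125, 0], [0.055, 0.129, 0], [0.06, 0.131, 0], [0.06, 0.131, 0]], yaw=[0, 0, 0, 0, 0, 0, 0, 0, 0, 0, 0, 0])

```text
clock: 10.1
eef_pos: [649.8, 292.8, 182.3]
eef_rot: [-3.141, -0.0, 1.451]
wrist_force: [1.0, -0.0, 0.2]
finger_gap: 0.5
finger_force: 0.0
```

Run:
```python
from h import *
t=cam('top')['pixels'];s=cam('side')['pixels']
b=cv2.resize(s[180:340,170:330],None,fx=3,fy=3)
cv2.imwrite('pics/z5.png',b[:,:,::-1])
```

```text
(no output)
```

View pics/z5.png

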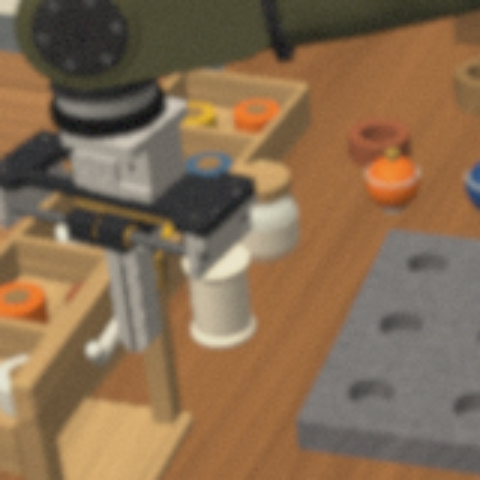

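>>> play_rows(translation=[[0.002, 0, 0], [0.004, 0, 0], [0.006, 0, 0], [0.006, 0, 0]], yaw=[0, 0, 0, 0])

```text
clock: 10.7
eef_pos: [655.7, 292.8, 182.5]
eef_rot: [-3.141, -0.0, 1.451]
wrist_force: [-1.6, 0.1, 0.8]
finger_gap: 0.6
finger_force: 0.6
```

>>> play_rows(translation=[[-0.03, 0, 0], [-0.08, 0, 0.03], [-0.11, -0.05, 0.08], [-0.11, -0.11, 0.1], [-0.11, -0.17, 0.1], [-0.11, -0.23, 0.1], [-0.11, -0.29, 0.1], [-0.11, -0.33, 0.1], [-0.11, -0.33, 0.1]], yaw=[0, 0, 0, 0, 0, 0, 0, 0, 0], hand=1)

```text
clock: 11.82
eef_pos: [545.5, -39.9, 282.5]
eef_rot: [3.141, 0.0, 1.447]
wrist_force: [-0.0, 0.7, 0.3]
finger_gap: 86.9
finger_force: 0.0
```

Run:
```python
from m import *
c=cam('top');s=cam('side')
im=np.zeros((600,800,3),np.uint8)
a=cv2.resize(c['pixels'][140:230,150:270],None,fx=3.3,fy=3.3);b=cv2.resize(s['pixels'][220:340,160:280],None,fx=3.3,fy=3.3)
im[:a.shape[0],:a.shape[1]]=a;im[:b.shape[0],400:400+b.shape[1]]=b
cv2.imwrite('pics/z6.png',im[:400,:,::-1])
for k,v in balls(c,(385,530,175,365)).items():print(k,v)
```

```text
red [(471.0, 227.9, 8.6, np.int32(181), [558.1, -386.6])]
orange [(405.0, 196.0, 8.2, np.int32(143), [645.6, -218.6])]
yellow [(411.0, 282.4, 8.6, np.int32(195), [419.8, -226.0])]
green [(500.5, 259.2, 8.9, np.int32(201), [475.3, -458.4])]
blue [(415.3, 234.3, 8.5, np.int32(178), [544.0, -241.8]), (425.5, 317.5, 12.7, np.int32(295), [329.8, -259.5])]
purple [(454.8, 287.6, 9.0, np.int32(207), [404.5, -337.4]), (475.7, 336.7, 13.8, np.int32(496), [279.3, -384.6])]
```

View pics/z6.png

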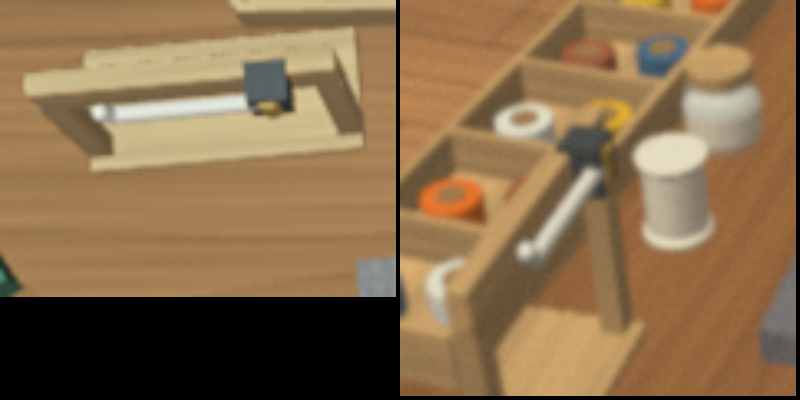

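The hook lies parallel to the board face (arm (250,103)→(103,112) in the crop), so it is folded. Next I'll refine the bauble centres.

```bash
cat >> m.py <<'E'
def refine(c):
    hsv=cv2.cvtColor(c['pixels'],cv2.COLOR_RGB2HSV).astype(int);H,S,V=hsv[...,0],hsv[...,1],hsv[...,2]
    yy,xx=np.mgrid[:480,:640];res={}
    for k,vs in balls(c,(385,530,175,365)).items():
        for b in vs:
            if b[2]>10.5: continue
            m=((S<70)&(V>120))&(np.hypot(xx-b[0],yy-b[1])<14)
            p=np.argwhere(m)[:,::-1].astype(float)
            d=np.hypot(p[:,0]-b[0],p[:,1]-b[1]);p=p[d>7.5]
            A=np.c_[2*p,np.ones(len(p))];q=np.linalg.lstsq(A,(p**2).sum(1),rcond=None)[0]
            r=(q[2]+q[0]**2+q[1]**2)**.5
            res[k]=(onz(c,q[0],q[1],29.5)[:2].round(1).tolist(),round(r,1),len(p),(b[0],b[1]),q[:2].round(1).tolist())
    return res
E
python3 - <<'E'
from m import *
for k,v in refine(cam('top')).items():print(k,v)
E
```

```text
red ([558.2, -386.4], np.float64(10.1), 85, (471.0, 227.9), [470.9, 227.9])
orange ([645.5, -221.7], np.float64(10.0), 65, (405.0, 196.0), [406.2, 196.0])
yellow ([420.3, -229.7], np.float64(10.3), 80, (411.0, 282.4), [412.5, 282.2])
green ([474.9, -458.1], np.float64(10.1), 112, (500.5, 259.2), [500.4, 259.4])
blue ([544.2, -241.6], np.float64(10.1), 130, (415.3, 234.3), [415.3, 234.3])
purple ([404.5, -337.4], np.float64(10.2), 125, (454.7, 287.6), [454.8, 287.6])
```

>>> play_rows(translation=[[0.03, -0.05, 0], [0.06, -0.1, 0], [0.1, -0.15, 0], [0.1, -0.18, -0.05], [0.1, -0.18, -0.1], [0.1, -0.18, -0.1]], yaw=[0.1, 0.2, 0.2, 0.2, 0.2, 0.2], hand=1, force=5)

```text
clock: 12.72
eef_pos: [644.7, -215.6, 178.6]
eef_rot: [-3.135, -0.003, 1.652]
wrist_force: [0.2, -0.3, 1.4]
finger_gap: 94.5
finger_force: 0.0
```

>>> play_rows(translation=[[0, -0.002, 0], [0, -0.002, -0.05], [0, -0.002, -0.1], [0, -0.002, -0.14], [0, -0.002, -0.16], [0, -0.002, -0.168], [0, -0.002, -0.168]], yaw=[0, 0, 0, 0, 0, 0, 0], hand=1)

```text
clock: 13.6
eef_pos: [646.5, -219.4, 16.0]
eef_rot: [3.14, 0.001, 1.651]
wrist_force: [-0.2, -0.1, -0.5]
finger_gap: 94.1
finger_force: 0.0
```

>>> play_rows(translation=[[0, 0, 0], [0, 0, 0], [0, 0, 0], [0, 0, 0], [0, 0, 0], [0, 0, 0], [0, 0, 0]], yaw=[0, 0, 0, 0, 0, 0, 0], hand=0.5, force=5)

```text
clock: 14.48
eef_pos: [645.7, -219.3, 14.6]
eef_rot: [-3.142, 0.0, 1.651]
wrist_force: [-0.6, -0.5, 2.8]
finger_gap: 55.6
finger_force: 5.0
```

>>> play_rows(translation=[[0, 0, 0.02], [0, 0, 0.05], [0, 0, 0.09], [0, 0, 0.13], [0, 0, 0.13]], yaw=[0, 0, 0, 0, 0])

```text
clock: 15.1
eef_pos: [647.1, -219.7, 149.5]
eef_rot: [3.135, 0.003, 1.651]
wrist_force: [0.3, -0.0, 0.1]
finger_gap: 55.6
finger_force: 5.0
```

>>> play_rows(translation=[[-0.01, 0.03, 0], [-0.03, 0.08, 0], [-0.045, 0.135, 0], [-0.06, 0.19, 0], [-0.075, 0.245, 0], [-0.09, 0.295, 0], [-0.1, 0.325, 0], [-0.1, 0.334, 0], [-0.1, 0.334, -0.03], [-0.1, 0.334, -0.07], [-0.1, 0.334, -0.09], [-0.1, 0.334, -0.098]], yaw=[0, 0, 0, 0, 0, 0, 0, 0, 0, 0, 0, 0])

```text
clock: 16.6
eef_pos: [545.4, 113.9, 45.2]
eef_rot: [-3.14, 0.0, 1.65]
wrist_force: [0.7, -0.7, 0.1]
finger_gap: 56.0
finger_force: 5.0
```

>>> play_rows(translation=[[0, 0, 0], [0, 0, -0.003], [0, 0, -0.005], [0, 0, -0.007], [0, 0, -0.008], [0, 0, -0.008]], yaw=[0, 0, 0, 0, 0, 0])

```text
clock: 17.35
eef_pos: [545.7, 114.8, 38.4]
eef_rot: [-3.142, 0.0, 1.651]
wrist_force: [0.4, -0.0, -0.8]
finger_gap: 55.2
finger_force: 5.0
```

>>> play_rows(translation=[[0, 0, -0.001], [0, 0, -0.002], [0, 0, -0.0025], [0, 0, -0.0025]], yaw=[0, 0, 0, 0])

```text
clock: 17.85
eef_pos: [545.8, 114.7, 36.2]
eef_rot: [3.141, 0.0, 1.651]
wrist_force: [-0.4, -2.4, 3.8]
finger_gap: 55.5
finger_force: 5.0
```

>>> play_rows(translation=[[0, 0, 0], [0, 0, 0], [0, 0, 0], [0, 0, 0.01], [0, 0, 0.05], [0, 0, 0.1], [0, 0, 0.14], [0, -0.05, 0.144], [0, -0.1, 0.144], [0, -0.15, 0.144], [0, -0.15, 0.144]], yaw=[0, 0, 0, 0, 0, 0, 0, 0, 0, 0, 0], hand=0.75)

```text
clock: 19.23
eef_pos: [545.6, -37.9, 180.7]
eef_rot: [3.141, 0.0, 1.647]
wrist_force: [0.6, -0.2, 0.6]
finger_gap: 70.5
finger_force: 0.0
```

Run:
```python
from m import *
c=cam('top',None);s=cam('side')
b=cv2.resize(s['pixels'][200:360,240:400],None,fx=2.5,fy=2.5);a=cv2.resize(c['pixels'][190:310,240:400],None,fx=2.5,fy=2.5)
im=np.zeros((400,800,3),np.uint8);im[:,400:]=b;im[:300,:400]=a
cv2.imwrite('pics/z7.png',im[:,:,::-1])
for k,v in refine(c).items():print(k,v)
for k,v in balls(c,(250,385,200,300),50.6).items():print(k,v)
print(telemetry.read_state()['eef_pos'])
```

```text
red ([558.2, -386.5], np.float64(10.1), 85, (471.0, 227.9), [470.9, 227.9])
yellow ([420.3, -229.8], np.float64(10.3), 79, (411.5, 282.3), [412.5, 282.2])
green ([474.9, -458.1], np.float64(10.1), 113, (500.5, 259.2), [500.4, 259.4])
blue ([544.2, -241.6], np.float64(10.1), 131, (415.3, 234.3), [415.3, 234.3])
purple ([404.5, -337.4], np.float64(10.2), 125, (454.7, 287.6), [454.8, 287.6])
orange [(276.0, 233.5, 8.6, np.int32(139), [549.5, 117.3])]
[545.67285082 -35.22709309 180.44075191]
```

View pics/z7.png

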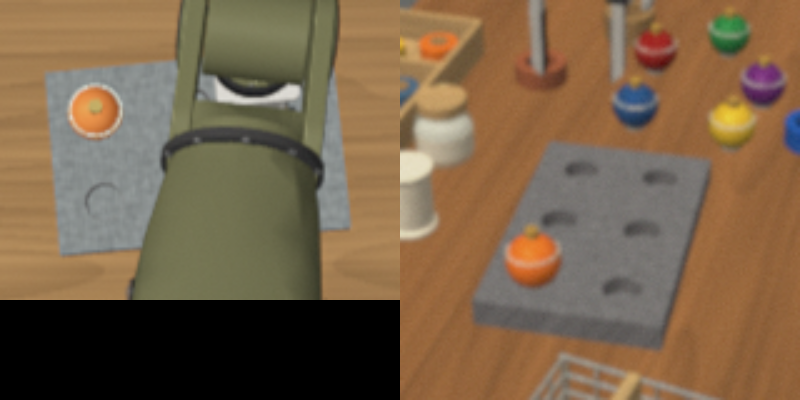

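Orange sits in its dimple at crop (532,260). Next is blue.

>>> play_rows(translation=[[0, -0.05, 0], [0, -0.1, 0], [0, -0.15, 0], [-0.001, -0.195, 0], [-0.0015, -0.2065, -0.01], [-0.0015, -0.2065, -0.05], [-0.0015, -0.2065, -0.1], [-0.0015, -0.2065, -0.14], [-0.0015, -0.2065, -0.158], [-0.0015, -0.2065, -0.1665], [-0.0015, -0.2065, -0.1665], [-0.0015, -0.2065, -0.1665]], yaw=[0, 0, 0, 0, 0, 0, 0, 0, 0, 0, 0, 0], hand=0.9)

```text
clock: 20.82
eef_pos: [544.9, -242.0, 14.8]
eef_rot: [3.14, 0.001, 1.651]
wrist_force: [-0.2, 0.4, 1.3]
finger_gap: 84.6
finger_force: 0.0
```

>>> play_rows(translation=[[0, 0, 0], [0, 0, 0], [0, 0, 0], [0, 0, 0], [0, 0, 0], [0, 0, 0], [0, 0, 0.02], [0, 0, 0.05], [0, 0, 0.09], [0, 0, 0.13], [0, 0, 0.13], [0, 0, 0.13]], yaw=[0, 0, 0, 0, 0, 0, 0, 0, 0, 0, 0, 0], hand=0.5, force=5)

```text
clock: 22.32
eef_pos: [543.9, -241.6, 143.3]
eef_rot: [-3.141, -0.0, 1.651]
wrist_force: [-0.2, -0.3, -1.8]
finger_gap: 55.5
finger_force: 5.0
```

>>> play_rows(translation=[[0.002, 0.04, 0], [0.004, 0.09, 0], [0.006, 0.14, 0], [0.008, 0.19, 0], [0.0095, 0.235, 0], [0.0095, 0.2547, -0.01], [0.0095, 0.2547, -0.04], [0.0095, 0.2547, -0.07], [0.0095, 0.2547, -0.09], [0.0095, 0.2547, -0.098], [0.0095, 0.2547, -0.101], [0.0095, 0.2547, -0.103]], yaw=[0, 0, 0, 0, 0, 0, 0, 0, 0, 0, 0, 0])

```text
clock: 23.82
eef_pos: [554.0, 12.8, 40.8]
eef_rot: [3.141, 0.0, 1.651]
wrist_force: [0.7, 0.9, -0.4]
finger_gap: 55.9
finger_force: 5.0
```

>>> play_rows(translation=[[0, 0, -0.001], [0, 0, -0.002], [0, 0, -0.003], [0, 0, -0.004], [0, 0, -0.005], [0, 0, -0.005]], yaw=[0, 0, 0, 0, 0, 0])

```text
clock: 24.58
eef_pos: [553.7, 12.9, 35.5]
eef_rot: [3.142, 0.0, 1.651]
wrist_force: [0.9, -0.2, 0.0]
finger_gap: 55.8
finger_force: 5.0
```

>>> play_rows(translation=[[0, 0, 0], [0, 0, 0], [0, 0, 0], [0, 0, 0.01], [0, 0, 0.05], [0, 0, 0.1], [0, 0, 0.14], [0, -0.05, 0.144], [0, -0.1, 0.144], [0, -0.15, 0.144], [0, -0.2, 0.144], [0, -0.2, 0.144]], yaw=[0, 0, 0, 0, 0, 0, 0, 0, 0, 0, 0, 0], hand=0.75)

```text
clock: 26.08
eef_pos: [553.2, -189.8, 179.9]
eef_rot: [3.141, 0.0, 1.647]
wrist_force: [0.2, 1.2, -0.2]
finger_gap: 70.5
finger_force: 0.0
```

```bash
cat >> m.py <<'E'
def seated(c):
    hsv=cv2.cvtColor(c['pixels'],cv2.COLOR_RGB2HSV).astype(int);V=hsv[...,2];S=hsv[...,1]
    yy,xx=np.mgrid[:480,:640];ux=np.array([.997,.0766]);uy=np.array([-.0766,.997]);ctr=np.array([508.8,9.7])
    seats=[ctr+45*i*ux+100*j*uy for i in(1,-1) for j in(1,0,-1)]
    for k,vs in balls(c,(250,385,200,300),50.6).items():
        for b in vs:
            p=np.argwhere((V>200)&(S<70)&(np.hypot(xx-b[0],yy-b[1])<14))[:,::-1].astype(float)
            p=p[np.hypot(p[:,0]-b[0],p[:,1]-b[1])>7]
            if len(p)<20: print(k,b);continue
            q=np.linalg.lstsq(np.c_[2*p,np.ones(len(p))],(p**2).sum(1),rcond=None)[0]
            w=onz(c,q[0],q[1],50.6)[:2];d=[np.linalg.norm(w-s) for s in seats]
            print('seat',int(np.argmin(d)),k,w.round(1),'off',(w-seats[int(np.argmin(d))]).round(1),'n',len(p))
def look():
    c=cam('top')
    for k,v in refine(c).items():print(k,v[0],v[1])
    seated(c);S=telemetry.read_state();print(S['clock'],S['eef_pos'].round(1));return c
E
python3 -c "
from m import *
look()"
```

```text
red [558.2, -386.4] 10.1
green [474.9, -458.1] 10.1
purple [404.5, -337.4] 10.2
seat 0 orange [549.4 112.5] off [ 3.4 -0.4] n 23
blue (316.8, 230.0, 8.5, np.int32(179), [556.7, 13.0])
26.125 [ 553.4 -188.1  179.8]
```

>>> play_rows(translation=[[0.001, -0.05, 0], [0.002, -0.1, 0], [0.004, -0.15, 0], [0.005, -0.19, 0], [0.005, -0.199, -0.01], [0.005, -0.199, -0.05], [0.005, -0.199, -0.1], [0.005, -0.199, -0.14], [0.005, -0.199, -0.158], [0.005, -0.199, -0.1655], [0.005, -0.199, -0.1655], [0.005, -0.199, -0.1655]], yaw=[0, 0, 0, 0, 0, 0, 0, 0, 0, 0, 0, 0], hand=0.9)

```text
clock: 27.62
eef_pos: [559.3, -386.4, 15.5]
eef_rot: [3.14, 0.001, 1.651]
wrist_force: [-0.6, 0.2, 0.6]
finger_gap: 84.5
finger_force: 0.0
```

>>> play_rows(translation=[[0, 0, 0], [0, 0, 0], [0, 0, 0], [0, 0, 0], [0, 0, 0], [0, 0, 0], [0, 0, 0.02], [0, 0, 0.05], [0, 0, 0.09], [0, 0, 0.13], [0, 0, 0.13], [0, 0, 0.13]], yaw=[0, 0, 0, 0, 0, 0, 0, 0, 0, 0, 0, 0], hand=0.5, force=5)

```text
clock: 29.12
eef_pos: [558.5, -385.8, 143.8]
eef_rot: [-3.141, -0.0, 1.651]
wrist_force: [-0.9, 1.1, -0.9]
finger_gap: 55.9
finger_force: 5.0
```

>>> play_rows(translation=[[0.001, 0.04, 0], [0.002, 0.09, 0], [0.003, 0.145, 0], [0.004, 0.2, 0], [0.0045, 0.25, 0], [0.0045, 0.285, 0], [0.0045, 0.2995, -0.01], [0.0045, 0.2995, -0.04], [0.0045, 0.2995, -0.07], [0.0045, 0.2995, -0.09], [0.0045, 0.2995, -0.098], [0.0045, 0.2995, -0.102]], yaw=[0, 0, 0, 0, 0, 0, 0, 0, 0, 0, 0, 0])

```text
clock: 30.62
eef_pos: [563.0, -86.9, 41.4]
eef_rot: [-3.141, -0.0, 1.65]
wrist_force: [0.2, 1.1, -0.7]
finger_gap: 55.4
finger_force: 5.0
```

>>> play_rows(translation=[[0, 0, -0.001], [0, 0, -0.002], [0, 0, -0.003], [0, 0, -0.004], [0, 0, -0.005], [0, 0, -0.006], [0, 0, -0.006]], yaw=[0, 0, 0, 0, 0, 0, 0])

```text
clock: 31.5
eef_pos: [563.3, -86.8, 36.2]
eef_rot: [3.141, 0.0, 1.651]
wrist_force: [-1.8, -2.5, 3.1]
finger_gap: 55.9
finger_force: 5.0
```

>>> play_rows(translation=[[0, 0, 0], [0, 0, 0], [0, 0, 0], [0, 0, 0.01], [0, 0, 0.05], [0, 0, 0.1], [0, 0, 0.14], [-0.02, -0.05, 0.144], [-0.04, -0.1, 0.144], [-0.06, -0.15, 0.144], [-0.08, -0.2, 0.144], [-0.08, -0.25, 0.144]], yaw=[0, 0, 0, 0, 0, 0, 0, 0, 0, 0, 0, 0], hand=0.75)

```text
clock: 33.0
eef_pos: [482.2, -338.3, 181.2]
eef_rot: [3.141, 0.001, 1.65]
wrist_force: [2.1, -0.1, 0.1]
finger_gap: 70.6
finger_force: 0.0
```

```bash
python3 -c "
from m import *
look()"
```

```text
yellow [420.3, -229.8] 10.3
red (356.3, 226.5, 8.7, np.int32(180), [563.9, -88.3])
seat 0 orange [549.3 112.6] off [ 3.3 -0.3] n 25
blue (316.8, 230.0, 8.5, np.int32(180), [556.7, 13.0])
33.05 [ 481.8 -343.   180.8]
```

>>> play_rows(translation=[[-0.002, -0.04, 0], [-0.005, -0.08, 0], [-0.0085, -0.11, 0], [-0.0085, -0.1213, 0], [-0.0085, -0.1213, -0.02], [-0.0085, -0.1213, -0.06], [-0.0085, -0.1213, -0.1], [-0.0085, -0.1213, -0.14], [-0.0085, -0.1213, -0.158], [-0.0085, -0.1213, -0.166], [-0.0085, -0.1213, -0.166], [-0.0085, -0.1213, -0.166]], yaw=[0, 0, 0, 0, 0, 0, 0, 0, 0, 0, 0, 0], hand=0.9)

```text
clock: 34.55
eef_pos: [475.2, -458.3, 15.4]
eef_rot: [3.14, 0.002, 1.651]
wrist_force: [0.4, 1.2, 0.3]
finger_gap: 84.3
finger_force: 0.0
```

>>> play_rows(translation=[[0, 0, 0], [0, 0, 0], [0, 0, 0], [0, 0, 0], [0, 0, 0], [0, 0, 0], [0, 0, 0.02], [0, 0, 0.05], [0, 0, 0.09], [0, 0, 0.13], [0, 0, 0.13], [0, 0, 0.13]], yaw=[0, 0, 0, 0, 0, 0, 0, 0, 0, 0, 0, 0], hand=0.5, force=5)

```text
clock: 36.05
eef_pos: [474.5, -457.6, 143.8]
eef_rot: [-3.141, -0.0, 1.651]
wrist_force: [-0.8, -0.8, -0.7]
finger_gap: 55.5
finger_force: 5.0
```

>>> play_rows(translation=[[-0.001, 0.04, 0.01], [-0.002, 0.09, 0.01], [-0.004, 0.145, 0.01], [-0.006, 0.2, 0.01], [-0.008, 0.255, 0.01], [-0.01, 0.31, 0.01], [-0.012, 0.365, 0.01], [-0.014, 0.42, 0.01], [-0.016, 0.475, 0.01], [-0.017, 0.525, 0.01], [-0.017, 0.555, 0.01], [-0.017, 0.564, 0]], yaw=[0, 0, 0, 0, 0, 0, 0, 0, 0, 0, 0, 0])

```text
clock: 37.55
eef_pos: [457.3, 107.4, 143.2]
eef_rot: [-3.141, 0.0, 1.653]
wrist_force: [0.8, -0.5, -1.8]
finger_gap: 55.2
finger_force: 5.0
```

>>> play_rows(translation=[[0, 0, -0.03], [0, 0, -0.06], [0, 0, -0.085], [0, 0, -0.098], [0, 0, -0.101], [0, 0, -0.103], [0, 0, -0.104], [0, 0, -0.105], [0, 0, -0.106], [0, 0, -0.107], [0, 0, -0.1075], [0, 0, -0.1075]], yaw=[0, 0, 0, 0, 0, 0, 0, 0, 0, 0, 0, 0])

```text
clock: 39.05
eef_pos: [457.8, 106.1, 36.5]
eef_rot: [3.141, 0.0, 1.651]
wrist_force: [0.9, -0.9, 0.7]
finger_gap: 55.0
finger_force: 5.0
```

>>> play_rows(translation=[[0, 0, 0], [0, 0, 0], [0, 0, 0], [0, 0, 0.01], [0, 0, 0.05], [0, 0, 0.1], [0, 0, 0.14], [-0.02, -0.05, 0.144], [-0.04, -0.1, 0.144], [-0.06, -0.15, 0.144], [-0.08, -0.17, 0.144], [-0.08, -0.17, 0.144]], yaw=[0, 0, 0, 0, 0, 0, 0, 0, 0, 0, 0, 0], hand=0.75)

```text
clock: 40.55
eef_pos: [377.1, -64.8, 181.2]
eef_rot: [3.14, 0.0, 1.648]
wrist_force: [-0.0, 0.5, -0.3]
finger_gap: 70.5
finger_force: 0.0
```

```bash
python3 -c "
from m import *
look()"
```

```text
yellow [379.4, -209.3] 9.9
purple [404.5, -337.4] 10.2
red (356.3, 226.5, 8.7, np.int32(181), [563.9, -88.3])
orange (276.0, 233.5, 8.6, np.int32(136), [549.5, 117.3])
green (280.7, 269.5, 9.0, np.int32(206), [457.1, 106.2])
blue (316.8, 230.0, 8.5, np.int32(179), [556.7, 13.0])
40.6 [377.7 -64.1 181.2]
```

Run:
```python
from m import *
c=look();s=cam('side')
a=cv2.resize(c['pixels'][260:350,380:500],None,fx=3.3,fy=3.3);b=cv2.resize(s['pixels'][180:300,330:450],None,fx=3.3,fy=3.3)
im=np.zeros((400,800,3),np.uint8);im[:a.shape[0],:a.shape[1]]=a;im[:b.shape[0],400:400+b.shape[1]]=b
cv2.imwrite('pics/z8.png',im[:,:,::-1])
```

```text
yellow [375.3, -208.9] 9.6
purple [404.5, -337.4] 10.2
red (356.3, 226.5, 8.7, np.int32(180), [563.9, -88.3])
orange (276.0, 233.5, 8.6, np.int32(135), [549.5, 117.3])
green (280.7, 269.5, 9.0, np.int32(204), [457.1, 106.2])
blue (316.8, 230.0, 8.5, np.int32(179), [556.7, 13.0])
40.65 [378.  -63.7 181. ]
```

View pics/z8.png

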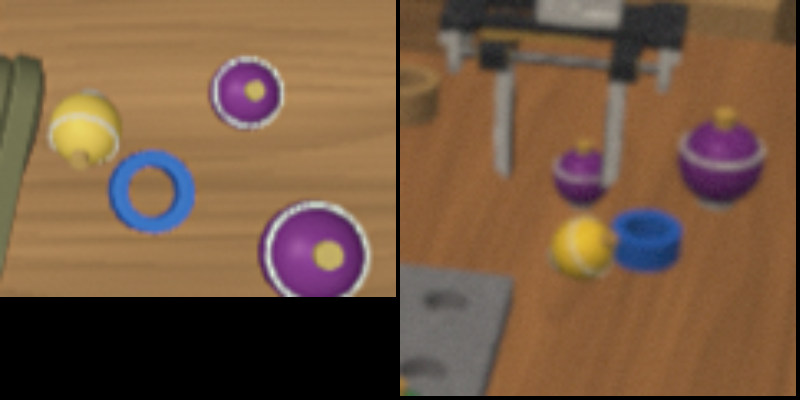

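The yellow bauble is mid-knock and tilted (crop (85,130)). I'll do purple while it settles.

>>> play_rows(translation=[[0.005, -0.05, 0], [0.01, -0.1, 0], [0.015, -0.155, 0], [0.02, -0.21, 0], [0.0267, -0.255, 0], [0.0267, -0.2735, 0], [0.0267, -0.2735, -0.05], [0.0267, -0.2735, -0.1], [0.0267, -0.2735, -0.14], [0.0267, -0.2735, -0.158], [0.0267, -0.2735, -0.1665], [0.0267, -0.2735, -0.1665]], yaw=[0, 0, 0, 0, 0, 0, 0, 0, 0, 0, 0, 0], hand=0.9)

```text
clock: 42.2
eef_pos: [404.9, -337.4, 14.6]
eef_rot: [3.141, 0.001, 1.651]
wrist_force: [-0.0, -0.6, 0.1]
finger_gap: 84.8
finger_force: 0.0
```

>>> play_rows(translation=[[0, 0, 0], [0, 0, 0], [0, 0, 0], [0, 0, 0], [0, 0, 0], [0, 0, 0], [0, 0, 0.02], [0, 0, 0.05], [0, 0, 0.09], [0, 0, 0.13], [0, 0, 0.13], [0, 0, 0.13]], yaw=[0, 0, 0, 0, 0, 0, 0, 0, 0, 0, 0, 0], hand=0.5, force=5)

```text
clock: 43.7
eef_pos: [404.1, -337.0, 143.0]
eef_rot: [-3.141, -0.001, 1.651]
wrist_force: [0.6, 0.1, -0.6]
finger_gap: 55.3
finger_force: 5.0
```

>>> play_rows(translation=[[0.006, 0.03, 0], [0.015, 0.08, 0], [0.025, 0.135, 0], [0.035, 0.19, 0], [0.045, 0.245, 0], [0.055, 0.3, 0], [0.061, 0.335, 0], [0.061, 0.3435, -0.01], [0.061, 0.3435, -0.04], [0.061, 0.3435, -0.07], [0.061, 0.3435, -0.09], [0.061, 0.3435, -0.099]], yaw=[0, 0, 0, 0, 0, 0, 0, 0, 0, 0, 0, 0])

```text
clock: 45.2
eef_pos: [464.2, 5.5, 42.9]
eef_rot: [-3.138, -0.0, 1.65]
wrist_force: [0.4, -0.5, 0.8]
finger_gap: 55.5
finger_force: 5.0
```

>>> play_rows(translation=[[0, 0, -0.001], [0, 0, -0.003], [0, 0, -0.004], [0, 0, -0.005], [0, 0, -0.006], [0, 0, -0.007], [0, 0, -0.008], [0, 0, -0.008]], yaw=[0, 0, 0, 0, 0, 0, 0, 0])

```text
clock: 46.2
eef_pos: [465.4, 6.1, 36.9]
eef_rot: [-3.142, 0.0, 1.651]
wrist_force: [-1.1, -0.5, -0.1]
finger_gap: 55.5
finger_force: 5.0
```

>>> play_rows(translation=[[0, 0, 0], [0, 0, 0], [0, 0, 0], [0, 0, 0.01], [0, 0, 0.05], [0, 0, 0.1], [0, 0, 0.14], [-0.02, 0.05, 0.144], [-0.04, 0.1, 0.144], [-0.06, 0.13, 0.144], [-0.06, 0.13, 0.144]], yaw=[0, 0, 0, 0, 0, 0, 0, 0, 0, 0, 0], hand=0.75)

```text
clock: 47.58
eef_pos: [404.5, 137.5, 181.7]
eef_rot: [3.141, -0.0, 1.654]
wrist_force: [0.4, -1.2, -0.1]
finger_gap: 70.5
finger_force: 0.0
```

Run:
```python
from m import *
c=look();s=cam('side')
a=cv2.resize(c['pixels'][260:350,370:490],None,fx=3.3,fy=3.3);b=cv2.resize(s['pixels'][180:320,310:430],None,fx=3,fy=3)
im=np.zeros((430,800,3),np.uint8);im[:a.shape[0],:a.shape[1]]=a;im[:b.shape[0],400:400+b.shape[1]]=b
cv2.imwrite('pics/z9.png',im[:,:,::-1])
```

```text
yellow [375.3, -208.9] 9.6
red (356.3, 226.5, 8.7, np.int32(181), [563.9, -88.3])
seat 0 orange [549.2 112.7] off [ 3.2 -0.2] n 21
green (282.5, 269.0, 8.4, np.int32(91), [458.2, 101.6])
blue (316.8, 230.0, 8.5, np.int32(179), [556.7, 13.0])
purple (320.2, 265.6, 8.9, np.int32(211), [465.0, 5.8])
47.625 [405.3 136.6 181.7]
```

View pics/z9.png

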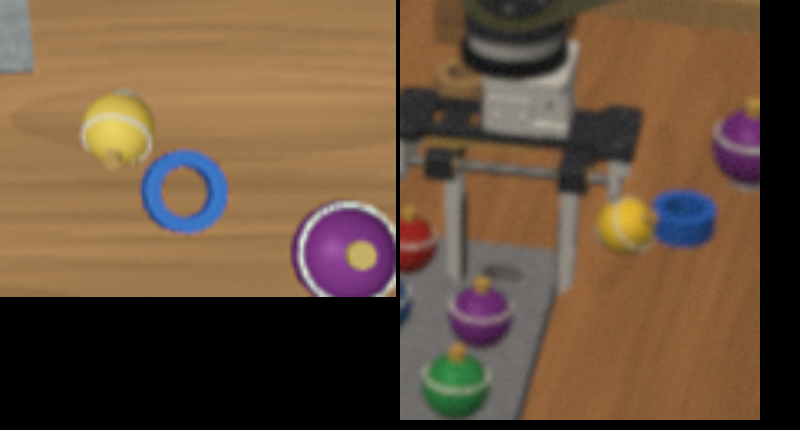

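The yellow bauble lies on its side with its cap towards −x, touching the counter, next to the blue tape. I'll compute its centre from both views.

Run:
```python
from m import *
c=cam('top');s=cam('side')
print(onz(c,405.6,298.9,28),onz(s,385,255,28),tri(c,(405.6,298.9),s,(385,255)))
for cc,b in((c,(395,418,288,312)),(s,(370,400,240,270))):
    hsv=cv2.cvtColor(cc['pixels'],cv2.COLOR_RGB2HSV).astype(int);m=((hsv[...,0]>18)&(hsv[...,0]<32)&(hsv[...,1]>130)&(hsv[...,2]>150)).astype(np.uint8)
    k=np.zeros_like(m);k[b[2]:b[3],b[0]:b[1]]=m[b[2]:b[3],b[0]:b[1]]
    print(cv2.minEnclosingCircle(np.argwhere(k)[:,::-1].astype(np.float32)),k.sum())
print(telemetry.read_state()['eef_pos'],onz(c,425.5,317.5,30))
```

```text
[ 377.88818765 -210.83832599   28.        ] [ 377.43843409 -210.48838517   28.        ] (array([ 377.706298  , -210.90546292,   27.72209584]), np.float64(0.39097387878191636))
((403.6459045410156, 299.35052490234375), 11.65495491027832) 290
((384.1129150390625, 252.75807189941406), 8.736769676208496) 192
[405.83211703 135.48089535 181.17844005] [ 329.78231772 -259.42962679   30.        ]
```

>>> play_rows(translation=[[-0.003, -0.04, 0], [-0.006, -0.08, 0], [-0.01, -0.12, 0], [-0.014, -0.16, 0], [-0.018, -0.2, 0], [-0.022, -0.25, 0], [-0.025, -0.3, 0], [-0.028, -0.335, 0], [-0.028, -0.347, 0], [-0.028, -0.347, -0.03], [-0.028, -0.347, -0.06], [-0.028, -0.347, -0.06]], yaw=[-0.15, -0.33, -0.5, -0.68, -0.85, -1.02, -1.2, -1.37, -1.5, -1.55, -1.55, -1.55], hand=0.75)

```text
clock: 49.28
eef_pos: [376.3, -211.1, 119.6]
eef_rot: [-3.139, 0.003, 0.099]
wrist_force: [0.5, -1.3, 1.1]
finger_gap: 70.3
finger_force: 0.0
```

>>> play_rows(translation=[[0, 0, -0.03], [0, 0, -0.06], [0, 0, -0.085], [0, 0, -0.1], [0, 0, -0.1075], [0, 0, -0.1085], [0, 0, -0.1085]], yaw=[0, 0, 0, 0, 0, 0, 0])

```text
clock: 50.15
eef_pos: [377.7, -211.1, 13.1]
eef_rot: [3.141, -0.001, 0.101]
wrist_force: [-0.0, -1.0, -1.4]
finger_gap: 70.7
finger_force: 0.0
```

>>> play_rows(translation=[[0, 0, 0], [0, 0, 0], [0, 0, 0], [0, 0, 0], [0, 0, 0], [0, 0, 0.005], [0, 0, 0.015], [0, 0, 0.03], [0, 0, 0.05], [0, 0, 0.08], [0, 0, 0.11], [0, 0, 0.11]], yaw=[0, 0, 0, 0, 0, 0, 0, 0, 0, 0, 0, 0], hand=0.5, force=3)

```text
clock: 51.65
eef_pos: [378.2, -211.4, 124.9]
eef_rot: [3.139, -0.004, 0.101]
wrist_force: [-0.1, 0.1, -0.7]
finger_gap: 55.7
finger_force: 3.0
```

Run:
```python
from m import *
s=cam('side')
S=telemetry.read_state();print(S['eef_pos'],S['eef_rot']);u,v=map(int,proj(s,S['eef_pos']));print(u,v)
cv2.imwrite('pics/z10.png',cv2.resize(s['pixels'][v-60:v+90,u-80:u+80],None,fx=3.5,fy=3.5)[:,:,::-1])
```

```text
[ 377.62228321 -211.02219433  123.38449374] [ 3.14021694e+00 -1.67154273e-03  1.00794209e-01]
386 226
```

View pics/z10.png

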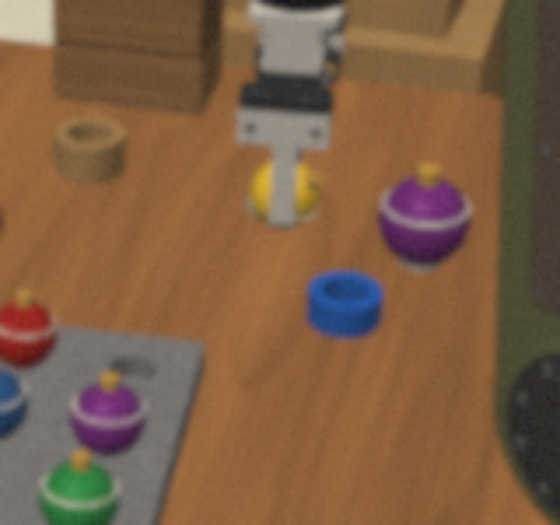

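Yellow is held with its cap pointing −x and slightly up. I'll set it lightly on the counter and roll it +x in the loose grip to bring the cap up.

>>> play_rows(translation=[[0, 0, -0.03], [0, 0, -0.06], [0, 0, -0.085], [0, 0, -0.1], [0, 0, -0.106], [0, 0, -0.109], [0, 0, -0.111], [0, 0, -0.111]], yaw=[0, 0, 0, 0, 0, 0, 0, 0])

```text
clock: 52.7
eef_pos: [377.6, -210.9, 11.9]
eef_rot: [3.141, -0.001, 0.101]
wrist_force: [-0.6, 2.4, 2.4]
finger_gap: 55.6
finger_force: 3.0
```

>>> play_rows(translation=[[0.004, 0, 0], [0.008, 0, 0], [0.012, 0, 0], [0.016, 0, 0.001], [0.02, 0, 0.002], [0.024, 0, 0.003], [0.028, 0, 0.003], [0.032, 0, 0.003], [0.036, 0, 0.003], [0.036, 0, 0.003]], yaw=[0, 0, 0, 0, 0, 0, 0, 0, 0, 0])

```text
clock: 53.95
eef_pos: [413.6, -210.8, 14.4]
eef_rot: [3.142, -0.0, 0.101]
wrist_force: [0.6, 0.1, -0.9]
finger_gap: 55.6
finger_force: 3.0
```

>>> play_rows(translation=[[0, 0, 0], [0, 0, 0], [0, 0, 0], [0, 0, 0], [0, 0, 0.02], [0, 0, 0.06], [0, 0, 0.11], [0, 0.06, 0.14], [0, 0.12, 0.14], [0, 0.18, 0.14], [0, 0.18, 0.14]], yaw=[0, 0, 0, 0, 0, 0, 0, 0, 0, 0, 0], hand=0.75)

```text
clock: 55.32
eef_pos: [413.2, -27.8, 154.7]
eef_rot: [-3.141, -0.001, 0.106]
wrist_force: [-0.0, -0.5, 0.3]
finger_gap: 70.7
finger_force: 0.0
```

Run:
```python
from m import *
c=look()
hsv=cv2.cvtColor(c['pixels'],cv2.COLOR_RGB2HSV).astype(int)
b=balls(c,(385,530,175,365)).get('yellow');print(b)
u,v=map(int,b[0][:2])
H,S,V=[hsv[v-14:v+15,u-14:u+15,i] for i in range(3)]
ch=np.where((S<70)&(V>120),'O',np.where((H>18)&(S>120)&(V>195),'y',np.where(V>165,'-','.')))
print('\n'.join(''.join(r) for r in ch))
```

```text
yellow [425.4, -222.1] 10.2
red (356.3, 226.5, 8.7, np.int32(181), [563.9, -88.3])
seat 0 orange [549.4 112.4] off [ 3.3 -0.4] n 20
green (280.7, 269.5, 9.0, np.int32(203), [457.0, 106.2])
blue (316.8, 230.0, 8.5, np.int32(179), [556.7, 13.0])
55.375 [413.4 -29.5 154.6]
[(408.5, 280.0, 8.4, np.int32(191), [426.0, -219.8])]
.....-..........-..-.--......
.............................
.............................
...............--............
...........OO--OOOOO-........
........---OO----OOOOO-..-.-.
.......-----yyyy----OOO-.....
.......-O-yyyyyyyy----OO.....
......-O-yyyyyyyyyy----OO....
.....-O-yyyyyyyyyyyy----OO...
.....-Oyyyyyyyyyyyyyy--.OO...
.-..--Oyyyyyyyyyyyyyyy--.O-..
-----OOyyyyyyyyy--yyyy--.O-..
-----O-yyyyyyy-----yyy--.OO-.
....-O-yyyyyyy-----yyy--.-O--
....-O-yyyyyyy-----yyy--.-O--
-----O-yyyyyyyy--yyyyy--.-O--
------Oyyyyyyyyyyyyyyy---O---
------O-yyyyyyyyyyyyy---OO---
--------yyyyyyyyyyyyy---OO---
-----.-O-yyyyyyyyyyy---OO----
--....--O-yyyyyyyyy----OO----
.....-..-OO-yyyyy-----O------
.-.---..--OOO-------OO-------
---------.-OO-OOO--OO--------
----------..--OOO------------
-------------....------------
-----------------------------
................--....-.--.--
```

Yellow stands upright again (full ring, cap near its centre). I'll re-measure and pick it.

>>> play_rows(translation=[[0, 0, 0], [0, 0, 0]], yaw=[0, 0])

```text
clock: 55.62
eef_pos: [413.4, -32.0, 154.3]
eef_rot: [3.142, 0.0, 0.099]
wrist_force: [0.4, -0.6, 0.2]
finger_gap: 70.7
finger_force: 0.0
```

```bash
python3 -c "
from m import *
look()"
```

```text
yellow [425.4, -222.1] 10.3
red (356.3, 226.5, 8.7, np.int32(183), [563.9, -88.3])
orange (276.0, 233.5, 8.6, np.int32(139), [549.5, 117.3])
green (280.7, 269.5, 9.0, np.int32(202), [457.1, 106.2])
blue (316.8, 230.0, 8.5, np.int32(179), [556.7, 13.0])
55.675 [413.4 -31.9 154.3]
```

>>> play_rows(translation=[[0.003, -0.05, 0], [0.006, -0.1, 0], [0.009, -0.15, 0], [0.012, -0.18, 0], [0.012, -0.1905, -0.01], [0.012, -0.1905, -0.04], [0.012, -0.1905, -0.08], [0.012, -0.1905, -0.115], [0.012, -0.1905, -0.132], [0.012, -0.1905, -0.14], [0.012, -0.1905, -0.14], [0.012, -0.1905, -0.14]], yaw=[0, 0, 0, 0, 0, 0, 0, 0, 0, 0, 0, 0], hand=0.9)

```text
clock: 57.18
eef_pos: [425.7, -221.5, 15.1]
eef_rot: [3.141, -0.001, 0.101]
wrist_force: [0.3, -0.5, 0.1]
finger_gap: 84.9
finger_force: 0.0
```

>>> play_rows(translation=[[0, 0, 0], [0, 0, 0], [0, 0, 0], [0, 0, 0], [0, 0, 0], [0, 0, 0], [0, 0, 0.02], [0, 0, 0.05], [0, 0, 0.09], [0, 0, 0.13], [0, 0, 0.13], [0, 0, 0.13]], yaw=[0, 0, 0, 0, 0, 0, 0, 0, 0, 0, 0, 0], hand=0.5, force=5)

```text
clock: 58.68
eef_pos: [425.0, -221.2, 143.6]
eef_rot: [-3.141, 0.001, 0.101]
wrist_force: [-0.3, 0.2, -0.2]
finger_gap: 55.6
finger_force: 5.0
```

>>> play_rows(translation=[[0.01, 0.03, 0], [0.025, 0.07, 0], [0.04, 0.11, 0], [0.048, 0.128, 0], [0.048, 0.128, -0.03], [0.048, 0.128, -0.06], [0.048, 0.128, -0.085], [0.048, 0.128, -0.096], [0.048, 0.128, -0.1], [0.048, 0.128, -0.102], [0.048, 0.128, -0.104], [0.048, 0.128, -0.105]], yaw=[0, 0, 0, 0, 0, 0, 0, 0, 0, 0, 0, 0])

```text
clock: 60.18
eef_pos: [473.6, -93.4, 39.7]
eef_rot: [3.141, -0.001, 0.101]
wrist_force: [-0.8, 0.5, 0.4]
finger_gap: 55.4
finger_force: 5.0
```

>>> play_rows(translation=[[0, 0, -0.001], [0, 0, -0.0015], [0, 0, -0.0025], [0, 0, -0.0025]], yaw=[0, 0, 0, 0])

```text
clock: 60.68
eef_pos: [473.4, -93.4, 36.9]
eef_rot: [3.142, 0.0, 0.101]
wrist_force: [0.6, 0.7, 0.3]
finger_gap: 55.6
finger_force: 5.0
```

>>> play_rows(translation=[[0, 0, 0], [0, 0, 0], [0, 0, 0], [0, 0, 0.01], [0, 0, 0.05], [0, 0, 0.1], [0, 0, 0.14], [-0.03, -0.05, 0.144], [-0.06, -0.1, 0.144], [-0.07, -0.16, 0.144], [-0.07, -0.22, 0.144], [-0.07, -0.22, 0.144]], yaw=[0, 0, 0, 0, 0, 0, 0, 0, 0, 0, 0, 0], hand=0.75)

```text
clock: 62.18
eef_pos: [402.6, -316.2, 181.2]
eef_rot: [3.141, 0.0, 0.097]
wrist_force: [0.3, 1.0, -0.5]
finger_gap: 70.3
finger_force: 0.0
```

>>> play_rows(translation=[[0, 0, 0], [0, 0, 0], [0, 0, 0], [0, 0, 0]], yaw=[0, 0, 0, 0])

```text
clock: 62.68
eef_pos: [403.6, -312.9, 181.1]
eef_rot: [3.141, -0.0, 0.102]
wrist_force: [-0.8, 0.2, 0.8]
finger_gap: 70.2
finger_force: 0.0
```

Run:
```python
from m import *
c=look();s=cam('side')
im=np.zeros((480,800,3),np.uint8);im[:,:400]=cv2.resize(c['pixels'][140:356,140:320+80],(400,332))[:, :].repeat(1,0) if 0 else 0
a=cv2.resize(c['pixels'][140:350,140:400],(400,323));b=cv2.resize(s['pixels'][200:450,180:400],(400,455))
im[:323,:400]=a;im[:455,400:]=b
cv2.imwrite('pics/z11.png',im[:,:,::-1])
```

```text
blue [328.6, -258.4] 13.1
red (356.3, 226.5, 8.7, np.int32(182), [563.9, -88.3])
seat 0 orange [549.5 112.5] off [ 3.5 -0.4] n 20
seat 5 yellow [473.1 -93.2] off [1.5 0.3] n 28
green (280.7, 269.5, 9.0, np.int32(204), [457.1, 106.2])
blue (316.8, 230.0, 8.5, np.int32(180), [556.7, 13.0])
purple (320.2, 265.6, 8.9, np.int32(210), [465.0, 5.8])
62.725 [ 403.5 -313.   181.1]
```

View pics/z11.png

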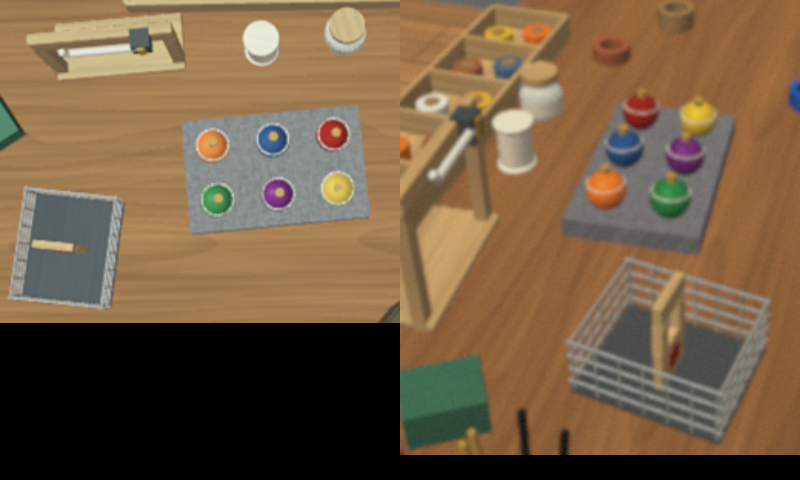

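All six baubles are seated upright in separate dimples, the hook is folded, and the ornament stands in the basket. Robot is clear, so I'm handing in.

```bash
python3 -c "
from cell import manip
print(manip.sign_off())"
```

```text
the job is handed in; nothing more can be done
None
```

The job is handed in, but sign-off gave no verdict: the last pictures show the ornament standing in the basket, the hook folded flat and all six baubles upright in their own dimples (yellow was knocked over mid-run and had to be righted first).

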